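Wedge a rocking bench instrument steady

TASK

The grey bench instrument rocks because one of its feet, the one under the blue dot on its top, does not reach the bench. With the fingertips, push the orange wedge along the bench, thin end first, under that foot until it is snug, then press down firmly on the blue dot to make sure that the instrument no longer rocks (if it still does, push the wedge further and press again). Do not pick up the wedge or shove the instrument along the bench, leave the other things alone, and finish with the hand clear and the wedge still snug under the foot.

Things in the scene. Friction and masses are not known exactly. Their poses are not given: they have to be found in the camera images.
- case: The bench instrument: grey metal case, 190 mm (its x) by 240 mm (its y), loose, 2.8 to 4.2 kg. Origin: centre of the footprint at bench level, z up; white control panel on its -x side. The box spans 26 to 101 mm above the bench, on four round rubber feet at x = +-70, y = +-90 mm. Left alone it stands level on three of them; the foot at x = +70, y = -90 mm is too short.
- foot (a point): Centre of the ball end (radius 12 mm) of the short foot, on the foot's axis, 30 mm inside the case's -y side, 25 mm inside its +x side. The ball's lowest point hangs 5 to 11 mm above the bench (it differs each time), so this point is 17 to 23 mm above it.
- press_pad (a point): Blue dot, 26 mm across, on the case's top straight above the short foot, 101 mm above the bench: where to press. A firm press is 8 to 15 N downwards kept for half a second. Unwedged, 4 to 8 N tips the case about the diagonal through the two neighbouring feet and the dot sinks 5 to 11 mm; let go, it rocks back. Well wedged it sinks less than about 1.5 mm.
- wedge: Orange plastic wedge lying loose on the bench on the case's -y side, thin end towards the case: 130 mm long (its x), 44 mm wide (its y), 0.12 kg. Origin: centre of its underside; z up; +x towards the thin end. The nose at x = +65 mm is 2 mm thick; the ramp rises evenly to 18 mm at x = -15 mm (1 in 5); from there to x = -65 mm is a tail block 24 mm high.
- push_face (a point): Middle of the wedge's flat upright back end (44 mm wide, 24 mm high), 12 mm above the bench, at x = -65 mm of the wedge: the face to push. The wedge slides with about 1 N; the push climbs steeply to several N when the ramp meets the foot.
- ramp (a point): Point on the ramp's surface at the nose, mid-width; z square to the ramp, x down the slope to the nose. The foot's ball touches the ramp when foot lies 12 mm along this z. The wedge goes in roughly along the case's +y direction, with the foot within 15 mm of the ramp's middle line; it is snug with its nose 14 to 44 mm past the foot's axis.
- multimeter: Bystander: yellow hand multimeter, 150 x 75 x 34 mm, lying on the bench; origin at the centre of its underside.
- screwdriver: Bystander: screwdriver with a red handle lying on the bench, away from the case; origin at its middle.
- spray_can: Bystander: blue spray can, 60 mm across, 160 mm tall, standing; origin at the centre of its underside.
- parts_tray: Bystander: grey open parts tray, 120 x 180 x 40 mm; origin at the centre of its underside.

How it is judged:
On the way, in this order (a step that is already met when the one before it is completed fails the run):
1. the wedge's thin end has been pushed under the short foot (x of foot in the frame of ramp below -0.006 m and y of foot in the frame of ramp between -0.018 and 0.018 m), for 0.1 s.
2. the blue dot is pressed down with at least 6 N, the wedge takes the load and the instrument does not tip (contact force between the fingers and case above 6 N and contact force between wedge and case above 1 N and horizontal distance between the grasp point and press_pad below 0.05 m and height (world z) of the grasp point above 0.1 m and angle between case's own z axis and vertical below 0.018 rad), for 0.2 s.
At the end, for the whole second after the job is handed in: The wedge lies flat on the bench with the short foot over its ramp (within 18 mm of the ramp's middle line) and at most 1.8 mm of play between the foot and the ramp; the instrument stands level within 0.018 rad; both are at rest (z of foot in the frame of ramp below 0.0138 m and x of foot in the frame of ramp between -0.075 and -0.01 m and y of foot in the frame of ramp between -0.018 and 0.018 m and angle between case's own z axis and vertical below 0.018 rad and height (world z) of wedge below 0.003 m and angle between wedge's own z axis and vertical below 0.03 rad and linear speed of each of case, wedge below 0.01 m/s); the robot touches nothing.
It fails at once if the wedge is lifted or tipped (height (world z) of wedge above 0.008 m or angle between wedge's own z axis and vertical above 0.2 rad).
It fails at once if the instrument is shoved more than 20 mm along the bench, or lifted (distance of case from where it was at the start of the episode above 0.02 m or angle between case's own z axis and vertical above 0.16 rad).
It fails at once if another thing on the bench is moved by more than 20 mm (distance of any of multimeter, screwdriver, spray_can, parts_tray from where it was at the start of the episode above 0.02 m).
It also fails if it takes over 51 s, if anything falls off the work surface, if the arm or the gripper's body presses on something with over 40 N, if the wrist force passes 120 N, or if a joint passes its speed limit or range.

ROBOT

A 6-joint arm with a two-finger parallel gripper is mounted at the origin on the work surface. World frame = base frame: x ahead of the robot, y to its left, z up, the work surface at z = 0. Lengths are in m, angles in rad, forces in N, time in s.
With the tool pointing down it reaches from about 0.275 to 0.75 m from the base axis. Payload 10.2 kg.
Tool frame: the origin (TCP) lies on the centre line of the jaws, within the pads' length; the fingertips stand 14 mm ahead of it and the grasp point (between the pads) lies 5 mm behind it; z points along the fingers, y is the line along which they close (so a half turn about z gives the same grasp; the last joint's range is limited). The gripper opens to 85 mm and grips with 20 to 120 N. Pads are 22 mm wide; open, the fingers measure 114 mm over their backs; the gripper's body (76 mm by 85 mm) begins 54 mm behind the grasp point. The pads swing forward as they close: fully open they stand 13 mm farther back than shut.
Start: joints at [-1.519, 0.313, 1.498, -0, 1.331, -0.223], TCP at [0.142, -0.505, 0.207] pointing down, gripper open.
Joint ranges: [-2.94, 2.94], [-0.97, 2.17], [0.19, 2.56], [-1.23, 4.37], [0.02, 3.11], [-2.88, 2.88]. Speed limits (rad/s): [2.39, 2.39, 3.01, 3.14, 3.14, 3.14].

INTERFACE

Orientations are given as a rotation vector (axis times angle).
In Python, from bench import get_obs, camera, job_done gives the robot as it stands.
- The arm moves only by the shell command python3 -m crank 'ROWS' [OPENING] [FORCE]. ROWS is JSON, a list that holds one entry, the list of rows, each a list of 4 numbers: the shift along the world's x, y, z in units of 3 cm (1.0 is 3 cm), then the turn about the world's z in units of 6 degrees (1.0 is 6 degrees). In form: [[[dx, dy, dz, roll], ...]]. A call has 1 to 5 rows; each row shifts and turns the commanded pose from where the row before left it; what a row does not reach is not made up. A row lasts 1/10 s, in which the tool goes at most 50 mm and 8.59 degrees, less where a joint would pass 70% of its speed; a pose out of reach is approached as far as the arm can. A call with a number of a shift or a turn outside -1 to 1 is refused whole. A call with a gripper value outside its range is refused whole. OPENING is the finger opening in mm, from 0 to 85.4, set as the call begins (- or left out, the last holds). The fingers move at their own pace and stop on an object; FORCE is the grip in N (left out, the last holds). Time passes only in rows, so rows that do not move let the fingers close. It gives the time, the measured TCP pose, the force, the opening and the grip force at its end, in the units of the state.
- get_obs(): the state, without advancing time (a new reading comes with each control period).
- camera(name): name is "scene" or "top" or "wrist"; returns a dict with "color" (480x640x3 uint8, blue, green, red), "camera_matrix" (3x3 intrinsics, pixels), "k1" (the pictures are not rectified: a ray, as slopes to the right and down, at radius r is drawn at 1 + k1 r^2 times it, then the intrinsics apply), "R" (3x3) and "t" (3): a world point X has camera coordinates R X + t. Camera axes: x right, y down, z forward; pixel columns grow to the right and rows downward; lengths in m; the calibration is good to about 2 mm. A picture is of the moment at which its call begins. There is no depth.
- job_done(): hands the job in; it is judged then, once.
The state is a dict: "time": time; "joint_pos": joint angles; "qvel": joint speeds; "effort": joint torques, N m; "ee_pos": TCP position; "ee_rot": TCP orientation; "contact_force": force on the tool from outside, world axes, zero at the start; "ft_torque": the same for the moment, N m; "gripper_width": finger opening in m; "grasp_force": force on a finger pad.
Only numpy, scipy, OpenCV 4.12 (cv2) and the standard library are available. Lean on these libraries where they do the work, as an engineer would, in place of code of your own. Each camera call takes 0.05 s, during which the arm holds its last target. There are 200 camera calls.

## Working session

There is one attempt and no reset: what is moved stays moved. The work goes in short steps, Python scripts to look and compute and a shell command to move; the robot and the scene stay as the last step left them, time stands still between calls to the robot, and variables do not carry over. Pictures are saved under pics/ and viewed, at most 10 in all, crops included, and the job is handed in when it is done.

```bash
mkdir -p pics; cat > h.py <<'E'
import numpy as np, cv2, pickle
from bench import get_obs, camera, job_done
def snap(n,f):
    c=camera(n); cv2.imwrite(f'pics/{f}.png',c['color']); pickle.dump(c,open(f'pics/{f}.pkl','wb')); return c
def ray(c,u,v):
    K=c['camera_matrix'];k=c['k1']
    d=cv2.undistortPoints(np.array([[[u,v]]],float),K,np.array([k,0,0,0,0.]))[0,0]
    R=np.array(c['R']);t=np.array(c['t'])
    return -R.T@t, R.T@np.array([d[0],d[1],1])
def atz(c,u,v,z):
    o,d=ray(c,u,v); return o+d*(z-o[2])/d[2]
def tri(L):
    A=0;b=0
    for c,u,v in L:
        o,d=ray(c,u,v); d=d/np.linalg.norm(d); P=np.eye(3)-np.outer(d,d); A=A+P; b=b+P@o
    return np.linalg.solve(A,b)
def load(f): return pickle.load(open(f'pics/{f}.pkl','rb'))
E
python3 - <<'E'
from h import *
snap('top','top0'); snap('scene','sc0'); print(get_obs())
E
```

```text
{'time': 0.1, 'joint_pos': array([-1.51939054e+00,  3.13398511e-01,  1.49836893e+00, -3.02058827e-05,
        1.33099709e+00, -2.23402037e-01]), 'qvel': array([ 4.14690111e-04, -2.86319368e-03, -2.13343431e-03,  1.96984058e-03,
        1.24381464e-03,  9.61966424e-06]), 'effort': array([ 2.57631982e-03, -4.12905514e+01, -2.60142803e+01, -1.88458621e-04,
        3.05656817e-03,  1.12647803e-05]), 'ee_pos': array([ 0.14243042, -0.50503866,  0.20648709]), 'ee_rot': array([-3.11082233e+00, -4.30161014e-01, -1.12153533e-04]), 'contact_force': array([ 0.07444603, -0.22507406, -0.26610027]), 'ft_torque': array([ 0.01595779, -0.00206818,  0.01914495]), 'grasp_force': 0.0, 'gripper_width': 0.08522284685071196}
```

View pics/top0.png

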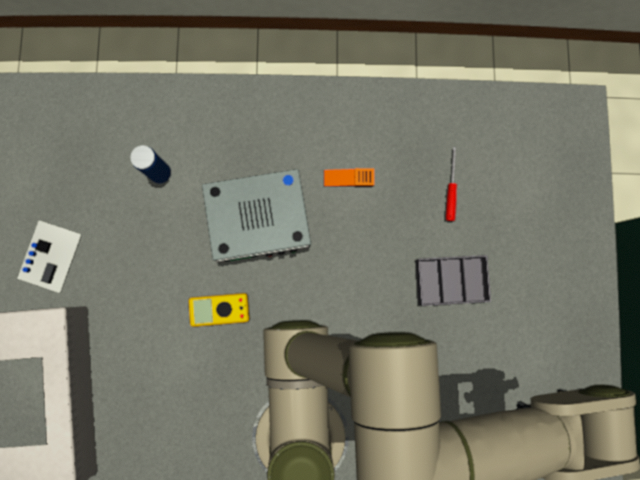

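View pics/sc0.png

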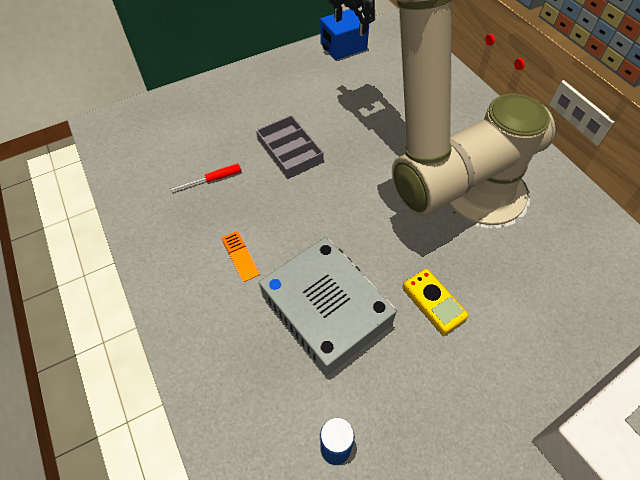

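The top view has the dot near (288,180), the wedge at x 323–375, y 168–187, and the screwdriver and tray to the right. In the scene view the dot is near (275,284) and the wedge runs from (234,233) to (250,278). I'll enlarge both.

```bash
python3 - <<'E'
from h import *
a=load('top0')['color'][155:275,195:395]; b=load('sc0')['color'][220:385,210:400]
cv2.imwrite('pics/c1.png',cv2.resize(a,None,fx=4,fy=4,interpolation=cv2.INTER_CUBIC))
cv2.imwrite('pics/c2.png',cv2.resize(b[:, :],None,fx=3.5,fy=3.5,interpolation=cv2.INTER_CUBIC))
for f in('top0','sc0'):
    c=load(f); h=cv2.cvtColor(c['color'],cv2.COLOR_BGR2HSV)
    for n,lo,hi in(('blue',(105,150,120),(125,255,255)),('orange',(8,200,120),(18,255,255))):
        m=cv2.inRange(h,lo,hi); k,l,s,ce=cv2.connectedComponentsWithStats(m)
        for i in range(1,k):
            if s[i,4]>40: print(f,n,s[i],ce[i].round(2), cv2.minAreaRect(np.argwhere(l==i)[:,::-1].astype(np.float32)) if n=='orange' else '')
E
```

```text
top0 blue [283 175  10  10  73] [287.67 179.67] 
top0 orange [324 169  50  17 800] [349.3  177.29] ((348.4999694824219, 176.99998474121094), (48.99999237060547, 15.999998092651367), -0.0)
sc0 blue [320   9  40  27 581] [341.81  22.15] 
sc0 blue [269 279  12  11 100] [274.58 283.83] 
sc0 orange [222 231  37  45 589] [238.02 251.08] ((239.4000244140625, 254.80003356933594), (47.404640197753906, 17.88854217529297), 63.43495178222656)
```

View pics/c1.png

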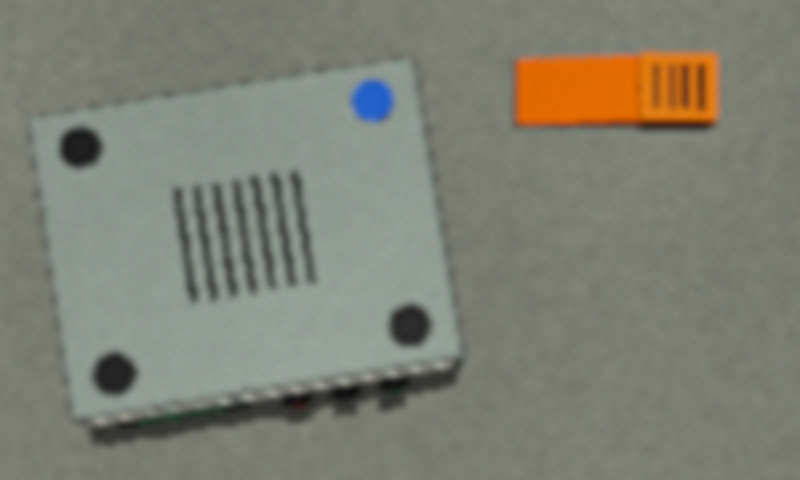

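View pics/c2.png

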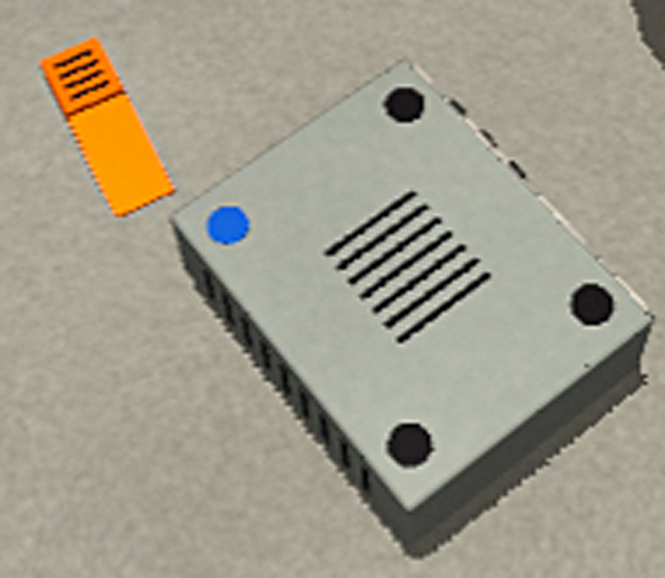

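c1 shows the dot at (372,100), the wedge nose edge at (515,60)–(517,126) and the back top edge at (716,53)–(718,123). In c2 the dot is at (228,225), the nose edge at (122,216)–(175,190) and the back top edge at (41,61)–(97,39).

```bash
python3 - <<'E'
from h import *
T=load('top0');S=load('sc0')
f=lambda p:((p[0]+.5)/4-.5+195,(p[1]+.5)/4-.5+155)
g=lambda p:((p[0]+.5)/3.5-.5+210,(p[1]+.5)/3.5-.5+220)
P={'dot':((372,100),(228,225)),'d-+':((114,373),(592,304)),'d++':((80,147),(410,444)),'d--':((410,325),(404,104)),
'noseA':((515,60),(122,216)),'noseB':((517,126),(175,190)),'backA':((716,53),(41,61)),'backB':((718,123),(97,39))}
R={}
for n,(a,b) in P.items():
    R[n]=tri([(T,*f(a)),(S,*g(b))]); z=.101 if n[0]=='d' else (.002 if n[0]=='n' else .024)
    print(n,R[n].round(4),atz(T,*f(a),z)[:2].round(4),atz(S,*g(b),z)[:2].round(4))
d=R['dot']-R['d--']; ex=d[:2]/np.hypot(*d[:2]); print('case x dir',np.degrees(np.arctan2(ex[1],ex[0])),'len',np.hypot(*d[:2]))
d=R['d++']-R['dot'];print('case y dir',np.degrees(np.arctan2(d[1],d[0])),np.hypot(*d[:2]))
n=(R['noseA']+R['noseB'])/2;b=(R['backA']+R['backB'])/2;d=n-b
print('nose',n,'back',b,'dir',np.degrees(np.arctan2(d[1],d[0])),np.hypot(*d[:2]))
h=cv2.cvtColor(T['color'],cv2.COLOR_BGR2HSV)
for p in((420,260),(485,300),(445,185),(455,220)): print(p,atz(T,*p,.02)[:2].round(3))
E
```

```text
dot [0.6374 0.0376 0.1016] [0.6377 0.0375] [0.6372 0.0374]
d-+ [0.468  0.1894 0.102 ] [0.4683 0.1894] [0.4675 0.1892]
d++ [0.6055 0.2143 0.1015] [0.6057 0.2143] [0.6053 0.2142]
d-- [0.4998 0.0122 0.1016] [0.4999 0.0122] [0.4996 0.0119]
noseA [ 0.6864 -0.0531  0.0059] [ 0.6887 -0.0541] [ 0.6849 -0.0543]
noseB [ 0.6442 -0.0558  0.0016] [ 0.6442 -0.0559] [ 0.6442 -0.0556]
backA [ 0.6893 -0.184   0.0264] [ 0.6905 -0.1847] [ 0.6886 -0.1852]
backB [ 0.6451 -0.1867  0.0194] [ 0.6439 -0.1859] [ 0.6458 -0.1836]
case x dir 10.434229549427066 len 0.1399134778037304
case y dir 100.23574402875879 0.17955905865956692
nose [ 0.66531581 -0.05449616  0.00373414] back [ 0.66722125 -0.18531446  0.02289829] dir 90.8344856623258 0.1308321689607459
(420, 260) [ 0.451 -0.306]
(485, 300) [ 0.349 -0.475]
(445, 185) [ 0.65  -0.374]
(455, 220) [ 0.557 -0.399]
```

Foot at about (0.637, 0.038). The wedge heads about 91° and the case's +y is about 100°, so the push must curve left. First I'll move behind the wedge with the tool turned.

```bash
R='' ; 
python3 -m crank '[[[0.97,0.53,0,0.7],[0.97,0.53,0,0.7],[0.97,0.53,0,0.7],[0.97,0.53,0,0.7],[0.97,0.53,0,0.7]]]' 15
python3 -m crank '[[[0.97,0.53,0,0.7],[0.97,0.53,0,0.7],[0.97,0.53,0,0.7],[0.97,0.53,0,0.7],[0.97,0.53,0,0.7]]]'
python3 -m crank '[[[0.97,0.53,0,0.7],[0.97,0.53,0,0.7],[0.97,0.53,0,0.7],[0.97,0.53,0,0.7],[0.97,0.53,0,0.7]]]'
python3 -m crank '[[[0.97,0.53,0,0.7],[0.97,0.53,0,0.7],[0.97,0.53,0,0.7],[0,0,0,0],[0,0,0,0]]]'
python3 - <<'E'
from h import *
snap('wrist','w1')
E
```

```text
time: 0.6
ee_pos: [0.289, -0.4249, 0.2067]
ee_rot: [-2.979, -0.994, 0.0]
contact_force: [0.5, -0.3, -0.3]
gripper_width: 0.0154
grasp_force: 0.0
time: 1.1
ee_pos: [0.4345, -0.3454, 0.2067]
ee_rot: [-2.748, -1.521, 0.0]
contact_force: [-0.1, -0.3, -0.2]
gripper_width: 0.0146
grasp_force: 0.0
time: 1.6
ee_pos: [0.58, -0.2659, 0.2066]
ee_rot: [-2.425, -1.996, 0.0]
contact_force: [0.7, -0.2, 0.6]
gripper_width: 0.0147
grasp_force: 0.0
time: 2.1
ee_pos: [0.6662, -0.2188, 0.206]
ee_rot: [-2.194, -2.247, 0.001]
contact_force: [-0.2, -0.0, -0.4]
gripper_width: 0.0148
grasp_force: 0.0
```

View pics/w1.png

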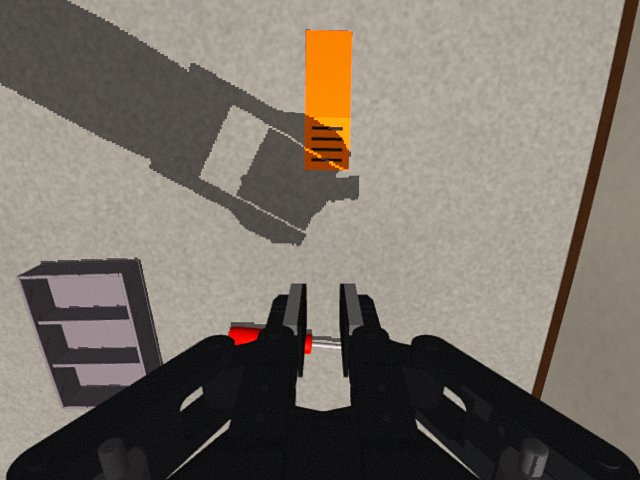

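The wrist view shows the wedge with its nose edge at (306,30)–(353,31) and its back at about (305,170)–(349,170), slightly turned. The red screwdriver handle lies on the bench beneath the fingers.

```bash
python3 - <<'E'
from h import *
W=load('w1');T=load('top0')
A=[atz(W,u,v,z)[:2] for u,v,z in((306,30,.002),(353,31,.002),(305,170,.024),(349,170,.024))]
print(np.round(A,4)); n=(A[0]+A[1])/2;b=(A[2]+A[3])/2;print(n,b,np.degrees(np.arctan2(*(n-b)[::-1])))
for p in((230,325),(230,345),(312,335),(343,340)): print(atz(W,*p,.012)[:2])
h=cv2.cvtColor(T['color'],cv2.COLOR_BGR2HSV); p=np.argwhere(cv2.inRange(h,(0,180,100),(4,255,255))>0)
print([atz(T,*q[::-1],.015)[:2].round(3) for q in(p[p[:,0].argmin()],p[p[:,0].argmax()])]); print(atz(T,454,148,.01)[:2])
E
```

```text
[[ 0.6469 -0.0542]
 [ 0.6918 -0.0539]
 [ 0.6484 -0.1844]
 [ 0.6921 -0.1834]]
[ 0.66934658 -0.0540765 ] [ 0.67026897 -0.18390106] 90.40707532436933
[ 0.56004407 -0.37060001]
[ 0.558325   -0.39861379]
[ 0.65793033 -0.38169569]
[ 0.69544012 -0.38780982]
[array([ 0.656, -0.389]), array([ 0.557, -0.382])]
[ 0.75343916 -0.40374168]
```

```bash

python3 -m crank '[[[0.07,0,-1,0],[0,0,-1,0],[0,0,-1,0],[0,0,-1,0],[0,0,-1,0]]]'
python3 -m crank '[[[0,0,-0.6,0],[0,0,-0.4,0],[0,0,-0.13,0],[0,0,0,0],[0,0,0,0]]]'
python3 - <<'E'
import numpy as np
th=90.6;c=np.array([.6685,-.1845])
u=lambda a:np.array([np.cos(np.radians(a)),np.sin(np.radians(a))])
p=c+.05*u(th); s=0; prev=np.array([.6683,-.2188]); pa=91.4; L=.082
first=True
for k in range(0,13):
    a=90.6+12.4*min(s,L)/L
    t=p-.061*u(a); print(k,(s*1e3).__round__(),t.round(4),round(a,1),'units',((t-prev)/.03).round(2),round((a-pa)/6,2)); prev=t;pa=a
    am=90.6+12.4*min(s+.005,L)/L; p=p+.01*u(am); s+=.01
E
```

```text
time: 2.65
ee_pos: [0.6674, -0.2201, 0.0564]
ee_rot: [2.197, 2.245, -0.0]
contact_force: [0.5, -0.8, 0.4]
gripper_width: 0.0148
grasp_force: 0.0
time: 3.15
ee_pos: [0.6688, -0.2196, 0.0245]
ee_rot: [2.194, 2.246, 0.001]
contact_force: [-0.1, -0.1, -0.4]
gripper_width: 0.015
grasp_force: 0.0
0 0 [ 0.6686 -0.1955] 90.6 units [0.01 0.78] -0.13
1 10 [ 0.67   -0.1855] 92.1 units [0.05 0.33] 0.25
2 20 [ 0.6711 -0.1754] 93.6 units [0.04 0.34] 0.25
3 30 [ 0.6719 -0.1653] 95.1 units [0.03 0.34] 0.25
4 40 [ 0.6725 -0.1552] 96.6 units [0.02 0.34] 0.25
5 50 [ 0.6728 -0.1451] 98.2 units [0.01 0.34] 0.25
6 60 [ 0.6729 -0.1349] 99.7 units [0.   0.34] 0.25
7 70 [ 0.6726 -0.1248] 101.2 units [-0.01  0.34] 0.25
8 80 [ 0.6721 -0.1147] 102.7 units [-0.02  0.34] 0.25
9 90 [ 0.6702 -0.1049] 103.0 units [-0.06  0.33] 0.05
10 100 [ 0.668  -0.0951] 103.0 units [-0.07  0.32] 0.0
11 110 [ 0.6657 -0.0854] 103.0 units [-0.07  0.32] 0.0
12 120 [ 0.6635 -0.0756] 103.0 units [-0.07  0.32] 0.0
```

```bash

python3 -m crank '[[[0,0.3,0,0],[0,0.25,0,0],[0,0.15,0,0],[0,0.1,0,0],[0,0,0,0]]]'
python3 -m crank '[[[0.02,0.17,0,0.1],[0.02,0.17,0,0.12],[0.02,0.17,0,0.12],[0.02,0.17,0,0.12],[0.02,0.17,0,0.12]]]'
python3 -m crank '[[[0.01,0.17,0,0.12],[0.01,0.17,0,0.12],[0.01,0.17,0,0.12],[0,0.17,0,0.12],[0,0.17,0,0.12]]]'
python3 -m crank '[[[0,0,0,0],[0,0,0,0]]]'
python3 - <<'E'
from h import *
c=snap('top','t2'); w=snap('wrist','w2')
a=c['color'][140:260,230:430]; cv2.imwrite('pics/c3.png',np.vstack([cv2.resize(a,None,fx=2.5,fy=2.5,interpolation=cv2.INTER_CUBIC),cv2.resize(w['color'][:300,70:570],(500,300))]))
E
```

```text
time: 3.65
ee_pos: [0.6684, -0.1945, 0.0232]
ee_rot: [2.194, 2.248, 0.0]
contact_force: [0.2, -0.0, -0.4]
gripper_width: 0.0151
grasp_force: 0.0
time: 4.15
ee_pos: [0.6714, -0.1691, 0.0231]
ee_rot: [-2.125, -2.314, -0.0]
contact_force: [-0.2, -0.0, 0.5]
gripper_width: 0.015
grasp_force: 0.0
time: 4.65
ee_pos: [0.6722, -0.1437, 0.0231]
ee_rot: [-2.051, -2.38, -0.0]
contact_force: [-0.5, 0.1, -1.0]
gripper_width: 0.015
grasp_force: 0.0
time: 4.85
ee_pos: [0.6723, -0.1441, 0.0231]
ee_rot: [2.052, 2.379, -0.0]
contact_force: [0.4, -0.2, -0.2]
gripper_width: 0.015
grasp_force: 0.0
```

View pics/c3.png

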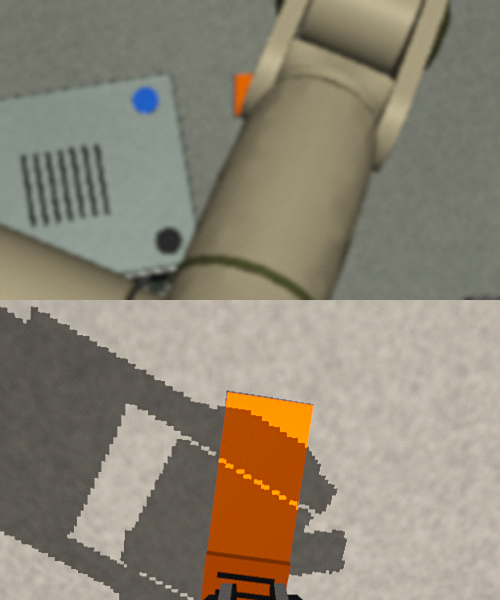

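The wrist view has the nose corners at (297,92) and (383,105) and the step line from (277,252) to (361,263). In the top crop the nose still looks to be at about column 324. I'll compute positions.

```bash
python3 - <<'E'
from h import *
W=load('w2')
A=[atz(W,u,v,z)[:2] for u,v,z in((297,92,.002),(383,105,.002),(277,252,.024),(361,263,.024))]
print(np.round(A,4)); n=(A[0]+A[1])/2;b=(A[2]+A[3])/2;print(n,b,np.degrees(np.arctan2(*(n-b)[::-1])))
cv2.imwrite('pics/w2c.png',cv2.resize(W['color'][180:,100:540],None,fx=1.4,fy=1.4))
E
```

```text
[[ 0.6464 -0.0539]
 [ 0.6905 -0.0536]
 [ 0.6476 -0.1322]
 [ 0.6909 -0.1319]]
[ 0.66841027 -0.05373618] [ 0.66922746 -0.13207241] 90.59767739461167
```

View pics/w2c.png

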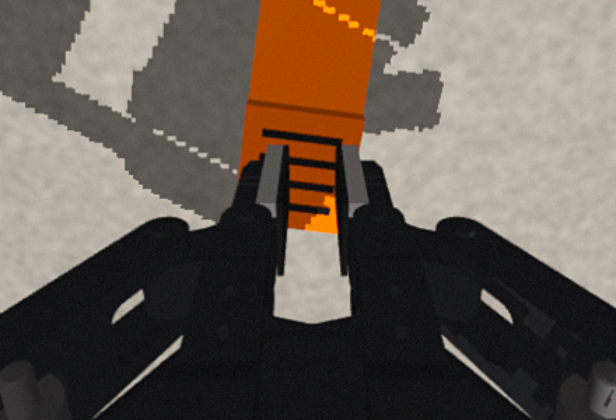

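The fingers are passing above the tail: the wedge is unmoved (nose y −0.054, heading 90.6°), so the tips sit higher than I assumed. I'll back off and go down until I feel the bench.

```bash

python3 -m crank '[[[0,-0.5,0.1,-0.3],[-0.03,-0.9,0.1,-0.3],[-0.03,-0.9,0,-0.3],[-0.03,-0.4,0,-0.3],[0,0,-0.1,0]]]'
python3 -m crank '[[[0,0,-0.1,0],[0,0,-0.1,0],[0,0,-0.1,0],[0,0,0,0]]]'
python3 -m crank '[[[0,0,-0.1,0],[0,0,-0.1,0],[0,0,0,0]]]'
```

```text
time: 5.45
ee_pos: [0.6693, -0.2274, 0.0263]
ee_rot: [2.201, 2.24, 0.0]
contact_force: [0.3, 1.5, -0.4]
gripper_width: 0.0149
grasp_force: 0.0
time: 5.85
ee_pos: [0.6694, -0.2242, 0.0165]
ee_rot: [-2.196, -2.245, 0.0]
contact_force: [-0.2, -0.8, 0.0]
gripper_width: 0.0151
grasp_force: 0.0
time: 6.15
ee_pos: [0.6693, -0.2249, 0.0105]
ee_rot: [-2.197, -2.245, 0.0]
contact_force: [0.0, -0.3, 0.4]
gripper_width: 0.0149
grasp_force: 0.0
```

```bash

python3 -m crank '[[[0,0,-0.07,0],[0,0,-0.07,0],[0,0,0,0]]]'
python3 -m crank '[[[0,0,-0.07,0],[0,0,0,0]]]'
```

```text
time: 6.45
ee_pos: [0.6694, -0.2251, 0.0065]
ee_rot: [-2.197, -2.245, 0.0]
contact_force: [-0.6, 0.0, -1.1]
gripper_width: 0.0147
grasp_force: 0.0
time: 6.65
ee_pos: [0.6694, -0.2251, 0.0045]
ee_rot: [-2.197, -2.245, 0.0]
contact_force: [0.4, 0.2, -0.6]
gripper_width: 0.0148
grasp_force: 0.0
```

```bash

python3 -m crank '[[[0,0.35,0,0],[0,0.3,0,0],[0,0.2,0,0],[0,0.13,0,0],[0,0,0,0]]]'
python3 -m crank '[[[0.02,0.17,0,0.1],[0.02,0.17,0,0.12],[0.02,0.17,0,0.12],[0.02,0.17,0,0.12],[0,0,0,0]]]'
python3 - <<'E'
from h import *
w=snap('wrist','w3'); m=cv2.inRange(cv2.cvtColor(w['color'],cv2.COLOR_BGR2HSV),(5,180,80),(20,255,255))
p=np.argwhere(m)[:,::-1]; print(p.min(0),p.max(0)); cv2.imwrite('pics/w3c.png',w['color'][:400])
E
```

```text
time: 7.15
ee_pos: [0.6697, -0.195, 0.0049]
ee_rot: [-2.197, -2.246, -0.0]
contact_force: [0.5, 0.0, -0.9]
gripper_width: 0.0147
grasp_force: 0.0
time: 7.65
ee_pos: [0.6721, -0.1745, 0.0048]
ee_rot: [-2.141, -2.299, -0.0]
contact_force: [-0.4, -0.1, -0.8]
gripper_width: 0.0151
grasp_force: 0.0
[269  18] [382 313]
```

View pics/w3c.png

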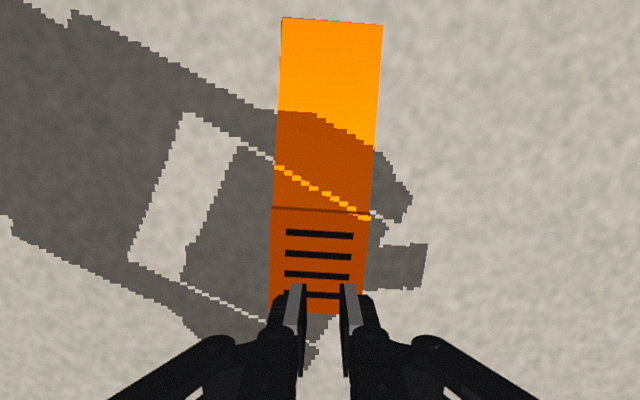

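```bash
python3 - <<'E'
from h import *
W=load('w3'); R=np.array(W['R']);t=np.array(W['t']); print('cam',-R.T@t, 'fwd',R[2])
A=[atz(W,u,v,z)[:2] for u,v,z in((282,18,.002),(383,25,.002),(272,208,.024),(370,214,.024),(269,310,.024),(362,313,.024))]
print(np.round(A,4))
def proj(X):
    x=R@X+t; p=x[:2]/x[2]; p=p*(1+W['k1']*(p@p)); return (W['camera_matrix']@np.r_[p,1])[:2].round(0)
o=get_obs()
from scipy.spatial.transform import Rotation as Ro
M=Ro.from_rotvec(o['ee_rot']).as_matrix(); print(o['ee_pos'],M.round(2).tolist())
for d in((0,0,0),(0,0,.014),(.011,.0075,.014),(.011,-.0075,.014),(.011,.0075,0),(-.011,.0075,.014),(.011,.0075,-.04),(0,0,-.02)): print(d,proj(o['ee_pos']+M@np.array(d)))
E
```

```text
cam [ 0.66692865 -0.09775402  0.17124183] fwd [ 0.02270771 -0.30013143 -0.95362754]
[[ 0.6464 -0.0542]
 [ 0.6903 -0.0537]
 [ 0.6476 -0.1334]
 [ 0.6904 -0.1331]
 [ 0.6475 -0.1834]
 [ 0.692  -0.1819]]
[ 0.67200331 -0.17492825  0.00478312] [[-0.07, 1.0, -0.0], [1.0, 0.07, -0.0], [-0.0, -0.0, -1.0]]
(0, 0, 0) [321. 280.]
(0, 0, 0.014) [321. 270.]
(0.011, 0.0075, 0.014) [335. 251.]
(0.011, -0.0075, 0.014) [308. 251.]
(0.011, 0.0075, 0) [336. 261.]
(-0.011, 0.0075, 0.014) [335. 287.]
(0.011, 0.0075, -0.04) [340. 297.]
(0, 0, -0.02) [321. 298.]
```

The wedge still hasn't moved: its back edge is at y −0.183, at row 313, behind the tips at row 285. From the gap in pixels, the tips stand about 30 mm above the reported TCP. I'll back off and feel for the bench to check this.

```bash

python3 -m crank '[[[-0.03,-0.6,0,-0.15],[-0.03,-0.7,0,-0.15],[-0.02,-0.4,0,-0.15],[0,0,0,0],[0,0,0,0]]]'
python3 -m crank '[[[0,0,-0.07,0],[0,0,-0.07,0],[0,0,0,0]]]'
python3 -c "
from h import *
print(get_obs()['contact_force'],get_obs()['effort'].round(2),get_obs()['ee_pos'])"
```

```text
time: 8.2
ee_pos: [0.6693, -0.2268, 0.0046]
ee_rot: [-2.197, -2.245, -0.0]
contact_force: [0.2, 0.3, 0.1]
gripper_width: 0.0152
grasp_force: 0.0
time: 8.5
ee_pos: [0.6694, -0.2256, 0.0001]
ee_rot: [-2.195, -2.246, 0.0]
contact_force: [0.0, -0.2, 0.9]
gripper_width: 0.0152
grasp_force: 0.0
[ 0.04920279 -0.22285133  0.94268814] [-7.000e-02 -6.342e+01 -2.430e+01 -0.000e+00 -4.000e-02  0.000e+00] [ 6.69436584e-01 -2.25621342e-01  1.10346104e-04]
```

```bash

python3 -m crank '[[[0,0,-0.07,0],[0,0,-0.07,0],[0,0,-0.07,0],[0,0,0,0]]]' | sed -n '1,2p;4p'
python3 -m crank '[[[0,0,-0.07,0],[0,0,-0.07,0],[0,0,0,0]]]'| sed -n '1,2p;4p'
python3 -m crank '[[[0,0,-0.07,0],[0,0,-0.07,0],[0,0,0,0]]]'| sed -n '1,2p;4p'
```

```text
time: 8.9
ee_pos: [0.6693, -0.2262, -0.0062]
contact_force: [0.4, -0.1, -0.3]
time: 9.2
ee_pos: [0.6694, -0.2262, -0.0103]
contact_force: [0.5, 0.1, -0.0]
time: 9.5
ee_pos: [0.6693, -0.2262, -0.0145]
contact_force: [0.3, 0.4, -0.4]
```

```bash

python3 -m crank '[[[0,0,-0.07,0],[0,0,-0.07,0],[0,0,0,0]]]' | sed -n '1,2p;4p'
python3 -m crank '[[[0,0,-0.07,0],[0,0,-0.07,0],[0,0,0,0]]]'| sed -n '1,2p;4p'
python3 -m crank '[[[0,0,-0.05,0],[0,0,0,0]]]'| sed -n '1,2p;4p'
python3 -m crank '[[[0,0,-0.05,0],[0,0,0,0]]]'| sed -n '1,2p;4p'
python3 - <<'E'
from h import *
s=snap('scene','s4'); w=snap('wrist','w4')
a=cv2.resize(s['color'][160:320,170:330],(440,440),interpolation=cv2.INTER_CUBIC); b=w['color'][:440,150:500]
cv2.imwrite('pics/c4.png',np.hstack([a,b]))
E
```

```text
time: 9.8
ee_pos: [0.6694, -0.2262, -0.0187]
contact_force: [-0.2, 0.9, -0.2]
time: 10.1
ee_pos: [0.6693, -0.2262, -0.0229]
contact_force: [-0.3, 0.3, -0.3]
time: 10.3
ee_pos: [0.6697, -0.2264, -0.0238]
contact_force: [-0.4, 0.5, 0.0]
time: 10.5
ee_pos: [0.6697, -0.2264, -0.0239]
contact_force: [-5.0, 1.2, 10.8]
```

View pics/c4.png

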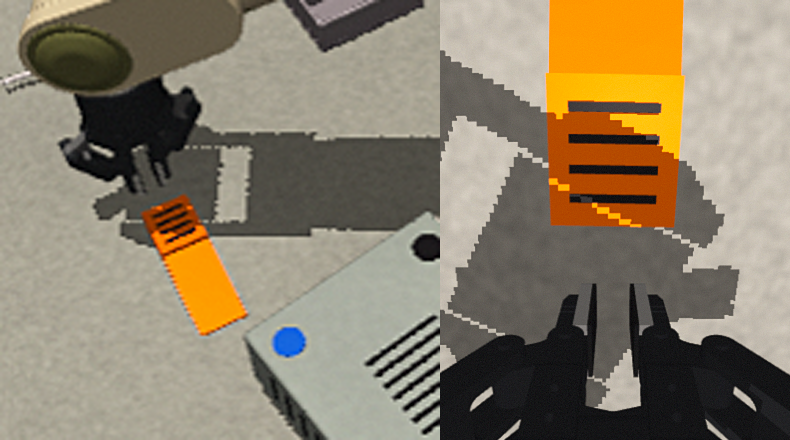

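The fingertips reach the bench at a reported z of −0.024, so the tips stand about 24 mm above the reported TCP. In c4 the tips are at (742−440+150…, 285), behind the wedge's back face. I'll raise 5 mm and work out the gap.

```bash
python3 -m crank '[[[0,0,0.2,0],[0,0,0,0]]]'| sed -n '1,2p;4p'
python3 - <<'E'
from h import *
W=load('w4')
for u,v in((290,285),(305,285),(340,285),(357,285)): 
  pass
# crop c4 right: u=150+(x-440)
for x in (580,595,631,645): print(x,atz(W,150+x-440,285,0.0)[:2].round(4))
for x,v,z in((551,225,.024),(675,226,.024)): print(atz(W,150+x-440,v,z)[:2].round(4))
E
```

```text
time: 10.8
ee_pos: [0.67, -0.2265, -0.0187]
contact_force: [0.5, -0.1, 0.2]
580 [ 0.6553 -0.2184]
595 [ 0.6621 -0.2183]
631 [ 0.6783 -0.2179]
645 [ 0.6846 -0.2178]
[ 0.6473 -0.1836]
[ 0.6913 -0.183 ]
```

```bash

python3 -m crank '[[[0,0.4,0,0],[0,0.3,0,0],[0,0.2,0,0],[0,0.15,0,0],[0,0.05,0,0]]]'| sed -n '1,3p;4p'
python3 -m crank '[[[0.02,0.17,0,0.1],[0.02,0.17,0,0.12],[0.02,0.17,0,0.12],[0.02,0.17,0,0.12],[0.02,0.17,0,0.12]]]'| sed -n '1,3p;4p'
python3 -m crank '[[[0.01,0.17,0,0.12],[0.01,0.17,0,0.12],[0.01,0.17,0,0.12],[0,0.17,0,0.12],[0,0,0,0]]]'
python3 - <<'E'
from h import *
w=snap('wrist','w5'); h=cv2.cvtColor(w['color'],cv2.COLOR_BGR2HSV); m=cv2.inRange(h,(5,180,60),(20,255,255))
k,l,s,ce=cv2.connectedComponentsWithStats(m); i=1+s[1:,4].argmax(); print(s[i]);m=(l==i)
y0=s[i][1]
# side edges of the ramp part -> world at the ramp height, fit
for v in range(y0+2,y0+200,12):
    x=np.where(m[v])[0]; 
    if len(x): print(v,x.min(),x.max(),atz(w,x.min(),v,.01)[:2].round(4),atz(w,x.max(),v,.01)[:2].round(4))
E
```

```text
time: 11.3
ee_pos: [0.6696, -0.1926, -0.0196]
ee_rot: [-2.196, -2.247, 0.0]
contact_force: [-0.0, -0.5, -1.4]
time: 11.8
ee_pos: [0.6726, -0.1673, -0.0195]
ee_rot: [-2.126, -2.313, 0.0]
contact_force: [0.1, -0.4, 0.1]
time: 12.3
ee_pos: [0.6735, -0.1466, -0.0195]
ee_rot: [-2.067, -2.366, -0.0]
contact_force: [-0.6, 0.2, -0.0]
gripper_width: 0.0147
grasp_force: 0.0
[  259     0   124   300 33138]
2 259 381 [ 0.6362 -0.0323] [ 0.6781 -0.0266]
14 259 381 [ 0.6366 -0.036 ] [ 0.6788 -0.0303]
26 260 381 [ 0.6372 -0.0398] [ 0.6794 -0.034 ]
38 260 381 [ 0.6376 -0.0436] [ 0.6801 -0.0378]
50 260 381 [ 0.6379 -0.0475] [ 0.6808 -0.0417]
62 260 380 [ 0.6383 -0.0514] [ 0.6812 -0.0456]
74 260 380 [ 0.6386 -0.0555] [ 0.6819 -0.0496]
86 261 380 [ 0.6393 -0.0595] [ 0.6826 -0.0536]
98 261 380 [ 0.6397 -0.0636] [ 0.6833 -0.0577]
110 261 380 [ 0.6401 -0.0678] [ 0.6841 -0.0619]
122 261 380 [ 0.6404 -0.0721] [ 0.6849 -0.0661]
134 261 380 [ 0.6408 -0.0765] [ 0.6857 -0.0704]
146 261 380 [ 0.6412 -0.0809] [ 0.6865 -0.0748]
158 262 380 [ 0.642  -0.0854] [ 0.6873 -0.0792]
170 262 380 [ 0.6424 -0.09  ] [ 0.6881 -0.0838]
182 259 382 [ 0.6416 -0.0948] [ 0.6898 -0.0883]
194 260 381 [ 0.6424 -0.0996] [ 0.6903 -0.0931]
```

The wedge is following the tool with heading 98°, as planned. I'll continue the arc.

```bash

python3 -m crank '[[[0,0.17,0,0.12],[0,0.17,0,0.12],[-0.01,0.17,0,0.12],[-0.01,0.17,0,0.12],[-0.01,0.17,0,0.12]]]'| sed -n '1,3p;4p'
python3 -m crank '[[[-0.01,0.17,0,0.12],[-0.02,0.17,0,0.12],[-0.03,0.16,0,0.04],[-0.04,0.16,0,0],[0,0,0,0]]]'| sed -n '1,3p;4p'
python3 - <<'E'
from h import *
w=snap('wrist','w6'); h=cv2.cvtColor(w['color'],cv2.COLOR_BGR2HSV); m=cv2.inRange(h,(5,180,60),(20,255,255))
k,l,s,ce=cv2.connectedComponentsWithStats(m); i=1+s[1:,4].argmax(); print(s[i]);m=(l==i)
for v in (60,90,120,150,170,200,230,260):
    x=np.where(m[v])[0]; 
    if len(x): print(v,x.min(),x.max(),atz(w,x.min(),v,.012)[:2].round(4),atz(w,x.max(),v,.012)[:2].round(4))
print(get_obs()['contact_force'])
E
```

```text
time: 12.85
ee_pos: [0.6726, -0.1215, -0.0194]
ee_rot: [1.992, 2.429, 0.0]
contact_force: [0.7, -1.4, 1.4]
time: 13.35
ee_pos: [0.6693, -0.1013, -0.0196]
ee_rot: [-1.956, -2.457, -0.0]
contact_force: [-0.5, -0.3, -0.0]
[  259     0   125   301 33423]
60 261 381 [ 0.6262 -0.0093] [6.677e-01 2.000e-04]
90 261 381 [ 0.628  -0.0192] [ 0.6704 -0.0094]
120 261 381 [ 0.6298 -0.0294] [ 0.6732 -0.0194]
150 262 380 [ 0.6321 -0.04  ] [ 0.6757 -0.03  ]
170 262 380 [ 0.6335 -0.0475] [ 0.6778 -0.0373]
200 261 381 [ 0.6351 -0.0592] [ 0.6814 -0.0485]
230 262 380 [ 0.6377 -0.0713] [ 0.6843 -0.0605]
260 264 378 [ 0.6408 -0.084 ] [ 0.6871 -0.0733]
[0.14186927 0.17152327 0.24036948]
```

The wedge is aligned, with heading 103° and the axis through the foot. Now a straight push, slow at the end.

```bash

python3 -m crank '[[[-0.04,0.16,0,0],[-0.03,0.16,0,0],[-0.02,0.1,0,0],[0,0,0,0]]]'| sed -n '1,2p;4p'
for i in 1; do python3 -m crank '[[[-0.02,0.065,0,0],[-0.01,0.065,0,0],[0,0,0,0]]]'| sed -n '1,2p;4p'; done
python3 -m crank '[[[-0.02,0.065,0,0],[-0.01,0.065,0,0],[0,0,0,0]]]'| sed -n '1,2p;4p'
```

```text
time: 13.8
ee_pos: [0.6667, -0.0889, -0.0196]
contact_force: [0.5, -0.1, -0.2]
time: 14.1
ee_pos: [0.6659, -0.0854, -0.0195]
contact_force: [0.2, -0.1, 0.7]
time: 14.4
ee_pos: [0.665, -0.0814, -0.0195]
contact_force: [-0.9, 1.1, 0.8]
```

```bash

python3 -m crank '[[[-0.02,0.065,0,0],[-0.01,0.065,0,0],[0,0,0,0]]]'| sed -n '1,2p;4p'
python3 -m crank '[[[-0.02,0.065,0,0],[0,0,0,0]]]'| sed -n '1,2p;4p'
python3 -m crank '[[[-0.01,0.065,0,0],[0,0,0,0]]]'| sed -n '1,2p;4p'
```

```text
time: 14.7
ee_pos: [0.6641, -0.0775, -0.0195]
contact_force: [0.3, -0.5, 0.2]
time: 14.9
ee_pos: [0.6635, -0.0756, -0.0195]
contact_force: [-0.0, -0.3, -1.0]
time: 15.1
ee_pos: [0.6632, -0.0737, -0.0195]
contact_force: [0.3, 0.1, -0.7]
```

```bash

python3 -m crank '[[[-0.02,0.065,0,0],[0,0,0,0]]]'| sed -n '1,2p;4p'
python3 -m crank '[[[-0.01,0.065,0,0],[0,0,0,0]]]'| sed -n '1,2p;4p'
```

```text
time: 15.3
ee_pos: [0.6626, -0.0717, -0.0195]
contact_force: [-0.6, 0.1, -1.0]
time: 15.5
ee_pos: [0.6623, -0.0697, -0.0195]
contact_force: [-0.0, 0.4, 0.3]
```

```bash

python3 -m crank '[[[-0.02,0.065,0,0],[0,0,0,0]]]'| sed -n '1,2p;4p'
python3 -m crank '[[[-0.01,0.065,0,0],[0,0,0,0]]]'| sed -n '1,2p;4p'
```

```text
time: 15.7
ee_pos: [0.6617, -0.0678, -0.0195]
contact_force: [-0.8, 0.1, 0.2]
time: 15.9
ee_pos: [0.6614, -0.0659, -0.0195]
contact_force: [0.1, 0.5, -0.6]
```

```bash

python3 -m crank '[[[-0.02,0.065,0,0],[0,0,0,0]]]'| sed -n '1,2p;4p'
python3 -m crank '[[[-0.01,0.065,0,0],[0,0,0,0]]]'| sed -n '1,2p;4p'
python3 - <<'E'
from h import *
w=snap('wrist','w7'); h=cv2.cvtColor(w['color'],cv2.COLOR_BGR2HSV); m=cv2.inRange(h,(5,180,60),(20,255,255))
k,l,s,ce=cv2.connectedComponentsWithStats(m); i=1+s[1:,4].argmax(); print(s[i]);m=(l==i)
for v in (100,130,160,200,230,260,290):
    x=np.where(m[v])[0]
    if len(x): print(v,x.min(),x.max(),atz(w,x.min(),v,.015)[:2].round(4),atz(w,x.max(),v,.015)[:2].round(4))
E
```

```text
time: 16.1
ee_pos: [0.6608, -0.0639, -0.0195]
contact_force: [0.0, -0.1, 0.4]
time: 16.3
ee_pos: [0.6605, -0.062, -0.0195]
contact_force: [0.7, 0.1, -0.1]
[  260   149   125   152 14976]
160 263 381 [ 0.6248 -0.004 ] [0.6678 0.0059]
200 262 382 [ 0.6271 -0.0191] [ 0.6723 -0.0087]
230 263 381 [ 0.6296 -0.0309] [ 0.6752 -0.0204]
260 265 379 [ 0.6326 -0.0433] [ 0.6779 -0.0329]
290 267 378 [ 0.6358 -0.0565] [ 0.6812 -0.0461]
```

```bash

python3 -m crank '[[[-0.02,0.065,0,0],[0,0,0,0]]]'| sed -n '1,2p;4p'
python3 -m crank '[[[-0.01,0.065,0,0],[0,0,0,0]]]'| sed -n '1,2p;4p'
```

```text
time: 16.55
ee_pos: [0.66, -0.0604, -0.0195]
contact_force: [1.1, -2.2, -1.3]
time: 16.75
ee_pos: [0.6598, -0.0591, -0.0195]
contact_force: [1.4, -5.1, -1.5]
```

```bash

python3 -m crank '[[[-0.02,0.065,0,0],[0,0,0,0]]]'| sed -n '1,2p;4p'
```

```text
time: 16.95
ee_pos: [0.6594, -0.0578, -0.0194]
contact_force: [2.6, -8.2, -2.9]
```

```bash

python3 -m crank '[[[-0.01,0.065,0,0],[0,0,0,0]]]'| sed -n '1,2p;4p'
```

```text
time: 17.15
ee_pos: [0.6592, -0.0563, -0.0194]
contact_force: [1.9, -9.9, -3.0]
```

Contact force rose to 10 N, so the wedge is snug. I'll retreat, check the case with the top camera, and move above the dot with the fingers shut.

```bash

python3 -m crank '[[[0.1,-0.45,0,0],[0.2,-0.9,0,0],[0,0,0.5,0],[0,0,1,0],[0,0,1,0]]]'| sed -n '1,2p;4p'
python3 -m crank '[[[0,0,1,0],[0,0,1,0],[0,0,0.2,0],[0,0,0,0],[0,0,0,0]]]' 0| sed -n '1,2p;4p'
python3 - <<'E'
from h import *
from scipy.spatial.transform import Rotation
c=snap('top','t8'); h=cv2.cvtColor(c['color'],cv2.COLOR_BGR2HSV); s=snap('scene','s8'); hs=cv2.cvtColor(s['color'],cv2.COLOR_BGR2HSV)
for c,h in((c,h),(s,hs)):
    m=cv2.inRange(h,(105,150,120),(125,255,255)); k,l,st,ce=cv2.connectedComponentsWithStats(m)
    for i in range(1,k):
        if 40<st[i,4]<150: print(st[i],ce[i].round(2),atz(c,*ce[i],.101).round(4))
print(get_obs()['ee_pos'],get_obs()['gripper_width'])
E
```

```text
time: 17.65
ee_pos: [0.6674, -0.0946, 0.0566]
contact_force: [-0.4, 0.1, 0.9]
time: 18.15
ee_pos: [0.6671, -0.0945, 0.12]
contact_force: [0.2, 0.4, -0.2]
[283 175  10  10  73] [287.44 179.64] [0.6376 0.038  0.101 ]
[270 279  11  11  98] [274.94 283.86] [0.6368 0.0374 0.101 ]
[ 0.6671075  -0.09463882  0.11981181] -4.8017045028640394e-05
```

```bash

python3 -m crank '[[[-0.2,0.88,0,0],[-0.2,0.88,0,0],[-0.2,0.88,0,0],[-0.2,0.88,0,0],[-0.2,0.88,0,0]]]'| sed -n '1,2p;4p'
python3 -m crank '[[[0,0,-0.5,0],[0,0,-0.4,0],[0,0,-0.2,0],[0,0,0,0]]]'| sed -n '1,2p;4p'
python3 -m crank '[[[0,0,-0.05,0],[0,0,0,0]]]'| sed -n '1,2p;4p'
```

```text
time: 18.75
ee_pos: [0.6369, 0.0382, 0.1203]
contact_force: [-0.1, 0.8, 0.0]
time: 19.15
ee_pos: [0.6372, 0.0366, 0.087]
contact_force: [0.7, -0.9, 0.6]
time: 19.35
ee_pos: [0.638, 0.0367, 0.0873]
contact_force: [1.1, 0.4, -0.4]
```

```bash

python3 -m crank '[[[0,0,-0.06,0],[0,0,0,0]]]'| sed -n '1,2p;4p'
python3 -m crank '[[[0,0,-0.06,0],[0,0,0,0]]]'| sed -n '1,2p;4p'
python3 -m crank '[[[0,0,-0.05,0],[0,0,0,0]]]'| sed -n '1,2p;4p'
```

```text
time: 19.55
ee_pos: [0.6377, 0.037, 0.0852]
contact_force: [0.1, -0.5, -0.2]
time: 19.75
ee_pos: [0.6377, 0.0371, 0.0832]
contact_force: [0.3, 0.5, 0.5]
time: 19.95
ee_pos: [0.6377, 0.0371, 0.0817]
contact_force: [-0.6, 0.1, -0.3]
```

```bash

python3 -m crank '[[[0,0,-0.04,0],[0,0,0,0]]]'| sed -n '1,2p;4p'
python3 -m crank '[[[0,0,-0.04,0],[0,0,0,0]]]'| sed -n '1,2p;4p'
```

```text
time: 20.15
ee_pos: [0.6377, 0.0371, 0.0805]
contact_force: [-1.1, 0.9, -0.3]
time: 20.35
ee_pos: [0.6377, 0.0371, 0.0793]
contact_force: [1.0, 0.5, 0.2]
```

```bash

python3 -m crank '[[[0,0,-0.04,0],[0,0,0,0]]]'| sed -n '1,2p;4p'
```

```text
time: 20.55
ee_pos: [0.6377, 0.0371, 0.0781]
contact_force: [-0.7, -0.0, 0.1]
```

```bash

python3 -m crank '[[[0,0,-0.04,0],[0,0,0,0]]]'| sed -n '1,2p;4p'
```

```text
time: 20.75
ee_pos: [0.6377, 0.0371, 0.0769]
contact_force: [-0.1, 1.1, 0.5]
```

```bash

python3 -m crank '[[[0,0,-0.04,0],[0,0,0,0]]]'| sed -n '1,2p;4p'
```

```text
time: 20.95
ee_pos: [0.6379, 0.037, 0.0767]
contact_force: [-2.0, 0.5, 4.8]
```

```bash

python3 -m crank '[[[0,0,-0.04,0],[0,0,0,0]]]'| sed -n '1,2p;4p'
```

```text
time: 21.15
ee_pos: [0.638, 0.0371, 0.0765]
contact_force: [-5.5, 0.7, 11.7]
```

```bash

python3 -m crank '[[[0,0,-0.04,0],[0,0,0,0]]]'| sed -n '1,2p;4p'
```

```text
time: 21.35
ee_pos: [0.6382, 0.0371, 0.0763]
contact_force: [-8.1, 0.5, 18.8]
```

The dot takes nearly 19 N and sinks only about 0.5 mm. I'll ease to about 12 N, hold, then release.

```bash

python3 -m crank '[[[0,0,0.04,0],[0,0,0,0],[0,0,0,0],[0,0,0,0],[0,0,0,0]]]'| sed -n '1,2p;4p'
python3 -m crank '[[[0,0,0,0],[0,0,0,0]]]'| sed -n '1,2p;4p'
python3 -m crank '[[[0,0,0.1,0],[0,0,0.5,0],[0,0,1,0],[0,-0.8,1,0],[0,-0.8,1,0]]]'| sed -n '1,2p;4p'
python3 -m crank '[[[0,-0.9,0.5,0],[0,-0.9,0,0],[0,-0.9,0,0],[0,-0.9,0,0],[0,-0.5,0,0]]]'| sed -n '1,2p;4p'
python3 - <<'E'
from h import *
c=snap('top','t9'); s=snap('scene','s9'); w=snap('wrist','w9'); print(get_obs()['contact_force'])
for c in(c,s):
    m=cv2.inRange(cv2.cvtColor(c['color'],cv2.COLOR_BGR2HSV),(105,150,120),(125,255,255)); k,l,st,ce=cv2.connectedComponentsWithStats(m)
    for i in range(1,k):
        if 40<st[i,4]<150: print(ce[i].round(2),atz(c,*ce[i],.101).round(4))
a=cv2.resize(s['color'][190:330,190:330],(400,400),interpolation=cv2.INTER_CUBIC); b=cv2.resize(w['color'],(400,300)); b=cv2.copyMakeBorder(b,0,100,0,0,0)
cv2.imwrite('pics/c9.png',np.hstack([a,b]))
E
```

```text
time: 21.85
ee_pos: [0.638, 0.0371, 0.0765]
contact_force: [-4.8, 0.6, 11.4]
time: 22.05
ee_pos: [0.638, 0.0371, 0.0765]
contact_force: [-5.3, -0.1, 12.3]
time: 22.55
ee_pos: [0.6376, -0.011, 0.1838]
contact_force: [0.3, -1.0, 0.9]
time: 23.05
ee_pos: [0.6375, -0.1358, 0.1974]
contact_force: [-0.3, 0.5, 0.7]
[-1.01260272  0.13021708  0.28946357]
[287.44 179.64] [0.6376 0.038  0.101 ]
[274.94 283.86] [0.6368 0.0374 0.101 ]
```

View pics/c9.png

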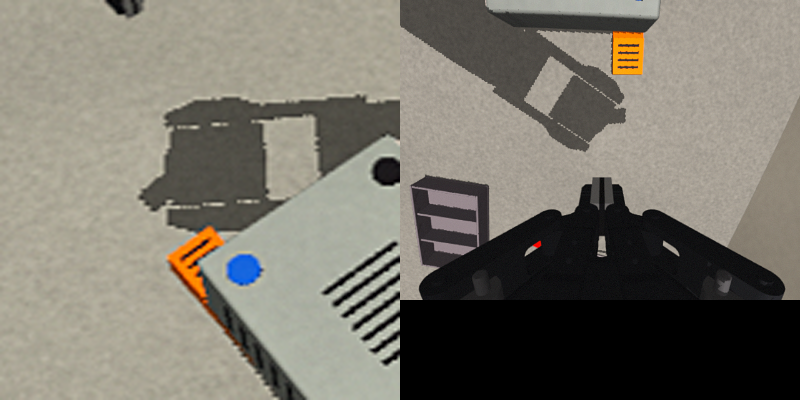

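The wedge sits under the foot with only its tail showing, straight below the dot at c9 (243,270). The case hasn't moved and the hand is clear.

```bash
python3 -c "
from bench import job_done
print(job_done())"
```

```text
the job is handed in; nothing more can be done
None
```

I pushed the wedge under the short foot until the push force reached about 10 N. The blue dot then took a press of 12 N, briefly 19 N, while sinking about 0.5 mm. I handed the job in with the hand clear and the case in its original place; no verdict was returned.

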